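Rack the soju glasses and hold the bottle locker unlocked

ROBOT

A 6-joint arm with a two-finger parallel gripper is mounted at the origin on the work surface. World frame = base frame: x ahead of the robot, y to its left, z up, the work surface at z = 0. Lengths are in m, angles in rad, forces in N, time in s.
With the tool pointing down it reaches from about 0.35 to 0.975 m from the base axis. Payload 7.1 kg.
Tool frame: the origin (TCP) lies midway between the tips of the shut fingers; the grasp point (between the pads) lies 19 mm behind it; z points along the fingers, x is the direction in which the jaws open and shut, and the axes are right-handed (so a half turn about z gives the same grasp; the last joint's range is limited). The gripper opens to 88 mm and grips with 3 to 60 N. Pads are 20 mm wide; open, the fingers measure 115 mm over their backs; the gripper's body (75 mm by 178 mm) begins 61 mm behind the grasp point.
Start: joints at [1.107, 0.423, 1.63, -0, 1.089, -0.019], TCP at [0.269, 0.564, 0.223] pointing down, gripper open.
Joint ranges: [-3, 3], [-0.9, 2.11], [0.09, 2.58], [-1.31, 4.45], [0.11, 2.69], [-2.54, 2.54]. Speed limits (rad/s): [2.39, 2.39, 3.01, 3.14, 3.14, 3.14].

INTERFACE

Orientations are given as a unit quaternion [w, x, y, z].
In Python, from station import move_pose, movel, movej, command_gripper, wait, inverse_kinematics, read_camera, camera_info, MotionError, job_done, get_time, get_joint_pos, get_qvel, get_effort, get_tcp_pos, get_ee_rot, get_ft_force, get_ft_torque, get_grip_width gives the robot as it stands. Calls block until the motion is done:
- move_pose(position, orientation): joint-space move of the TCP to a pose.
- movel(position, frame=None, v=0.15, until_force=None): straight line of the TCP; frame=None keeps the orientation; v is the mean speed in m/s. With until_force (N) it stops when the force on the tool has changed by that much, and returns True; else False.
- movej(angles): joint-space move.
- command_gripper(opening): opening from 0.0 (shut) to 1.0 (fully open); the grip force is fixed at half the most; returns when the fingers have stopped.
- wait(seconds).
- inverse_kinematics(position, orientation): joint angles nearest the present ones, or None.
- read_camera(name): name is "scene" or "top" or "wrist"; returns the picture (400x640x3 uint8, red, green, blue); there is no depth.
- camera_info(name): a dict with "intrinsics" (3x3 intrinsics, pixels), "T" (4x4, takes a point from camera to world coordinates); the wrist camera has in their place "tool_from_camera" (4x4, takes a point from camera to tool coordinates, whose origin is the TCP and whose axes are the tool frame's). Camera axes: x right, y up, looking along -z (the intrinsics and any distortion apply to the point x, -y, -z); pixel columns grow to the right and rows downward; lengths in m; the calibration is good to about 2 mm. A picture is of the moment at which its call begins: read the wrist's pose just before it. camera_info takes no time and is no camera call.
A pose or a line that the arm cannot do raises MotionError and nothing moves.
- job_done(): hands the job in, once; it reports no verdict.
Readings, each from a call of its own:
- get_time(): time.
- get_joint_pos(): joint angles.
- get_qvel(): joint speeds.
- get_effort(): joint torques, N m.
- get_tcp_pos(): TCP position.
- get_ee_rot(): TCP orientation.
- get_ft_force(): force on the tool from outside, world axes, zero at the start.
- get_ft_torque(): the same for the moment, N m.
- get_grip_width(): opening from 0.0 (shut) to 1.0 (fully open).
Only numpy, scipy, OpenCV 4.12 (cv2) and the standard library are available. Lean on these libraries where they do the work, as an engineer would, in place of code of your own. Each camera call takes 0.05 s, during which the arm holds its last target.

TASK

Put the two soju glasses that are still on the turntable into the wooden divided crate, standing upright, one glass to a cell beside the one already there, and leave the rest of the table things undisturbed. Then take the key from its wooden stand, work it past the sticky pins until it is fully home in the lock on the lid of the steel locker, and turn it a quarter turn clockwise against its spring until it stops. Finish still gripping the key and holding it turned, so that I can lift the lid and put the crate away.

Things in the scene. Friction and masses are not known exactly. Their poses are not given: they have to be found in the camera images.
- glass_a: soju glass, clear, standing upright on the turntable: 62 high, 41 diameter at the foot widening straight to 51 at the rim, wall 3, thick foot 10, about 90 g. Origin at the centre of its underside, z up.
- glass_b: a second, identical soju glass standing upright on the turntable; the same origin and axes.
- glass_c: a third, identical soju glass that already stands in one cell of the crate and stays there; the same origin and axes.
- crate: low wooden crate, loose, about 600 g, 163 x 163 outside, 34 high, in 2 x 2 square cells of 74 x 74. Floor, walls and the two crossing dividers are 5 thick; dividers as high as the walls. Origin at the centre of its underside, x and y parallel to its walls: cell centres at x = +-39.5, y = +-39.5, cell floor at z = 5. It may lie at any yaw.
- turntable: lazy susan of black plastic, 320 diameter, flat top 22 above the bar, which turns on its foot if pushed with some force at the rim (about 1 N). Origin at the centre of its foot, on the bar.
- key: key, about 30 g, starting upright in the key stand's slot, bow up. Origin at the tip of the blade, z up to the bow, x along the blade's width, y through its thickness. Steel blade z = 0 to 24: 10 wide, 3 thick, the last 5 mm tapering to a V point; collar 16 x 8 from z = 24 to 27. Same both ways round: half a turn about z makes no difference.
- key_stand: small dark wooden block fixed to the bar, 56 (x) x 36 (y) x 34 high, with one slot in the middle of its top, 12 x 5 and 27 deep, long side along x; the key stands in it with its collar on the block's top. Origin at the centre of its underside.
- locker: grey steel bottle locker fixed to the bar, 250 x 250 x 150 high, lid shut (it cannot be lifted here). On the lid near the front edge (-x side) is a dark steel lock case 60 (x) x 50 (y) x 28 high; a brass bolt 16 wide runs from it to -x into a steel staple on the front rim, 25 high above the lid. Origin at the centre of its underside.
- lock_mouth (a point): centre of the keyway's mouth on the round plug face, 178 above the bar, facing up; axes as the locker's. Upright slot 11.5 x 4.5, long side along this x while unturned, mouth bevelled 1.5 at the long sides; flat bezel ring 35 across, 1.6 proud, around it. The key goes in 24 deep, until its collar sits on the face. Two sprung sticky pins, 8 and 15.5 down, push back with up to 10 N.
- lock_plug (a joint): turn of the lock plug, rad: 0 as found, growing clockwise seen from above, hard stop at 1.571 (a quarter turn). Short of about 20 mm key depth the pins keep it from turning. A spring turns it back, 0.04 N m at 0 rising to 0.10 N m at the stop. The blade's loose fit lets the key turn about 0.15 before the plug follows. It draws the bolt 10 mm out of the staple.
- sauce_dish: small white ceramic sauce dish on the turntable, 80 across and 22 high; leave alone. Origin at the centre of its underside.
- toothpick_holder: stainless steel toothpick holder with a flip-top lid on the turntable, 40 diameter, 79 high; leave alone. Origin at the centre of its underside.
- bottle: empty green glass bottle on the turntable, 65 diameter, 213 high; leave alone. Origin at the centre of its underside.
- key_bow (a point): centre of the key's bow of black plastic, 44 above the blade's tip; axes as the key's. The bow is 28 wide (x), 9 thick (y) and 34 high (z), with flat faces to pinch across its thickness.
Things that resemble listed ones, but are neither listed nor needed, are in the scene too. Leave any blue or orange look-alike of the glass_b alone.

How it is judged:
On the way, in this order (a step that is already met when the one before it is completed fails the run):
1. all three glasses stand upright on the crate's floor, one per cell, let go (x of glass_a in the frame of crate between -0.075 and 0.075 m and y of glass_a in the frame of crate between -0.075 and 0.075 m and z of each of glass_a, glass_b, glass_c in the frame of crate below 0.009 m and angle between each of glass_a, glass_b, glass_c's own z axis and vertical below 0.1 rad and x of glass_b in the frame of crate between -0.075 and 0.075 m and y of glass_b in the frame of crate between -0.075 and 0.075 m and x of glass_c in the frame of crate between -0.075 and 0.075 m and y of glass_c in the frame of crate between -0.075 and 0.075 m and horizontal distance between glass_a and glass_b above 0.04 m and horizontal distance between each of glass_a, glass_b and glass_c above 0.04 m and contact force between the fingers and glass_a below 0.05 N and contact force between the fingers and glass_b below 0.05 N), for 0.2 s.
2. the key is fully home in the lock, not yet turned (z of key in the frame of lock_mouth below -0.021 m and horizontal distance between key and lock_mouth below 0.004 m and angle between key's own z axis and vertical below 0.15 rad and value of joint lock_plug below 0.5 rad), for 0.1 s.
At the end, for the whole second after the job is handed in: All three glasses stand upright (within 0.1 rad) on the crate's floor, one per cell; the key is in the lock to within 3 mm of fully home, the plug is turned clockwise by more than 1.3 rad (stop at 1.571), and the gripper is gripping the key (more than 2 N) and so holds it turned against the spring (x of glass_a in the frame of crate between -0.075 and 0.075 m and y of glass_a in the frame of crate between -0.075 and 0.075 m and z of each of glass_a, glass_b, glass_c in the frame of crate below 0.009 m and angle between each of glass_a, glass_b, glass_c's own z axis and vertical below 0.1 rad and x of glass_b in the frame of crate between -0.075 and 0.075 m and y of glass_b in the frame of crate between -0.075 and 0.075 m and x of glass_c in the frame of crate between -0.075 and 0.075 m and y of glass_c in the frame of crate between -0.075 and 0.075 m and horizontal distance between glass_a and glass_b above 0.04 m and horizontal distance between each of glass_a, glass_b and glass_c above 0.04 m and z of key in the frame of lock_mouth below -0.021 m and horizontal distance between key and lock_mouth below 0.004 m and angle between key's own z axis and vertical below 0.15 rad and value of joint lock_plug above 1.3 rad and contact force between the fingers and key above 2 N); the arm keeps its last pose, push and grip.
It fails at once if the sauce dish, toothpick holder or bottle was shifted more than 40 mm or knocked over (distance of any of sauce_dish, toothpick_holder, bottle from where it was at the start of the episode above 0.04 m or angle between any of sauce_dish, toothpick_holder, bottle's own z axis and vertical above 0.5 rad).
It fails at once if a glass was tipped over (angle between any of glass_a, glass_b, glass_c's own z axis and vertical above 0.6 rad).
It fails at once if the crate was shoved more than 50 mm (distance of crate from where it was at the start of the episode above 0.05 m).
It also fails if it takes over 72 s, if anything falls off the work surface, if the arm or the gripper's body presses on something with over 40 N, if the wrist force passes 120 N, or if a joint passes its speed limit or range.

## Working session

There is one attempt and no reset: what is moved stays moved. The work goes in short steps, each a Python script; the robot and the scene stay as the last script left them, time stands still between calls to the robot, and variables do not carry over. Pictures are saved under pics/ and viewed, and the job is handed in when it is done.

```bash
ls; mkdir -p pics; python3 - <<'E'
from station import *
import cv2, numpy as np
np.set_printoptions(precision=4,suppress=True)
for n in ["scene","top","wrist"]:
    im=read_camera(n); cv2.imwrite(f"pics/{n}0.png",im[:,:,::-1])
    print(n,camera_info(n))
print(get_time(),get_tcp_pos(),get_ee_rot(),get_grip_width())
E
```

```text
pics
scene {'intrinsics': array([[429.8637,   0.    , 319.1353],
       [  0.    , 429.8637, 199.5515],
       [  0.    ,   0.    ,   1.    ]]), 'T': array([[ 0.8544, -0.3804,  0.354 ,  0.8889],
       [ 0.5195,  0.6432, -0.5625, -0.6092],
       [-0.0137,  0.6645,  0.7472,  0.9414],
       [ 0.    ,  0.    ,  0.    ,  1.    ]])}
top {'intrinsics': array([[382.6295,   0.    , 318.0954],
       [  0.    , 382.6295, 200.5876],
       [  0.    ,   0.    ,   1.    ]]), 'T': array([[ 0.0017,  0.9937, -0.1124,  0.3774],
       [-0.9997,  0.0043,  0.0224,  0.008 ],
       [ 0.0227,  0.1124,  0.9934,  1.1695],
       [ 0.    ,  0.    ,  0.    ,  1.    ]])}
wrist {'intrinsics': array([[343.8507,   0.    , 322.4865],
       [  0.    , 343.8507, 198.354 ],
       [  0.    ,   0.    ,   1.    ]]), 'tool_from_camera': array([[ 1.    , -0.0007, -0.0002, -0.0004],
       [-0.0008, -0.958 , -0.2867, -0.0787],
       [ 0.0001,  0.2867, -0.958 , -0.1619],
       [ 0.    ,  0.    ,  0.    ,  1.    ]])}
0.15 [0.2687 0.5638 0.2221] [ 0.0003  0.8457  0.5337 -0.0005] 0.9956899994804461
```

View pics/scene0.png

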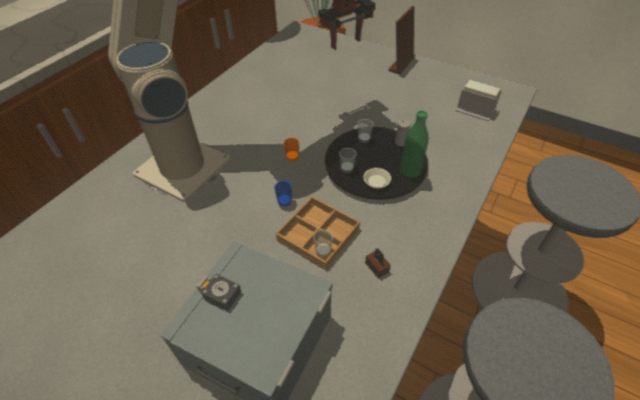

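View pics/top0.png

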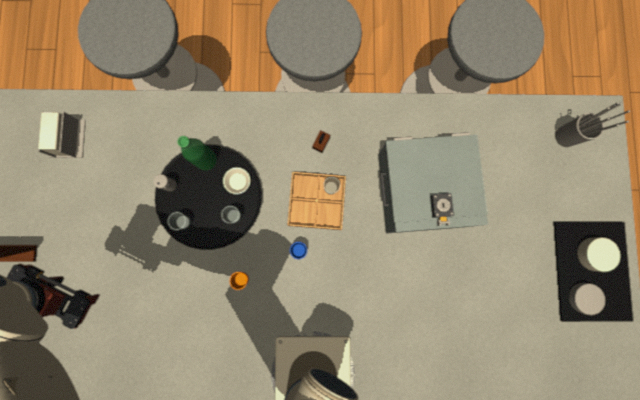

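View pics/wrist0.png

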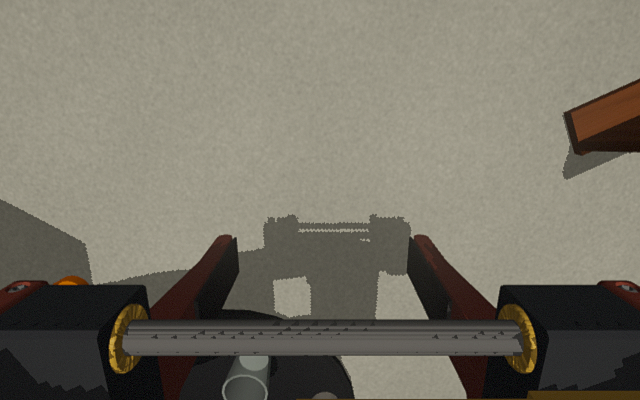

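The top view shows the clear glasses at about (178,221) and (231,215), with glass_c in the crate at (331,185). The key stand is at (321,141) and the lock at (443,205). The blue (299,250) and orange (239,281) glasses are look-alikes. Next I'll enlarge these areas.

```bash
cat > h.py <<'E'
import cv2, numpy as np
from station import *
from scipy.spatial.transform import Rotation as R
np.set_printoptions(precision=4,suppress=True)
def Tool():
    T=np.eye(4); q=np.array(get_ee_rot()); T[:3,:3]=R.from_quat([q[1],q[2],q[3],q[0]]).as_matrix(); T[:3,3]=get_tcp_pos(); return T
def camT(n,tool=None):
    c=camera_info(n); return c["intrinsics"], (c["T"] if "T" in c else tool@c["tool_from_camera"])
def px2w(n,u,v,z,tool=None):
    K,T=camT(n,tool); d=np.array([(u-K[0,2])/K[0,0],-(v-K[1,2])/K[1,1],-1.]); d=T[:3,:3]@d; o=T[:3,3]
    return o+d*(z-o[2])/d[2]
def w2px(n,p,tool=None):
    K,T=camT(n,tool); q=T[:3,:3].T@(np.array(p)-T[:3,3]); return np.array([K[0,2]+K[0,0]*q[0]/-q[2],K[1,2]-K[1,1]*q[1]/-q[2]])
def tri(*obs): # (cam,u,v,tool)
    A=np.zeros((3,3));b=np.zeros(3)
    for n,u,v,t in obs:
        K,T=camT(n,t); d=T[:3,:3]@np.array([(u-K[0,2])/K[0,0],-(v-K[1,2])/K[1,1],-1.]); d/=np.linalg.norm(d)
        P=np.eye(3)-np.outer(d,d);A+=P;b+=P@T[:3,3]
    return np.linalg.solve(A,b)
def crop(im,x0,y0,x1,y1,s,name):
    c=cv2.resize(im[y0:y1,x0:x1],None,fx=s,fy=s,interpolation=cv2.INTER_CUBIC)
    cv2.imwrite(f"pics/{name}.png",c[:,:,::-1] )
def quat(yaw): # tool down, jaw (x) axis at yaw in world
    c=np.array([np.cos(yaw),np.sin(yaw),0]); z=np.array([0,0,-1.]); y=np.cross(z,c)
    q=R.from_matrix(np.stack([c,y,z],1)).as_quat(); return [q[3],q[0],q[1],q[2]]
E
python3 - <<'E'
from h import *
im=cv2.imread("pics/top0.png")[:,:,::-1]
crop(im,150,130,270,250,5,"t_tt"); crop(im,285,125,355,240,5,"t_cr"); crop(im,375,130,490,240,5,"t_lo")
im=cv2.imread("pics/scene0.png")[:,:,::-1]
crop(im,320,100,440,200,6,"s_tt"); crop(im,270,190,400,280,6,"s_cr"); crop(im,180,260,260,320,8,"s_lo")
E
```

```text
(no output)
```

View pics/t_tt.png

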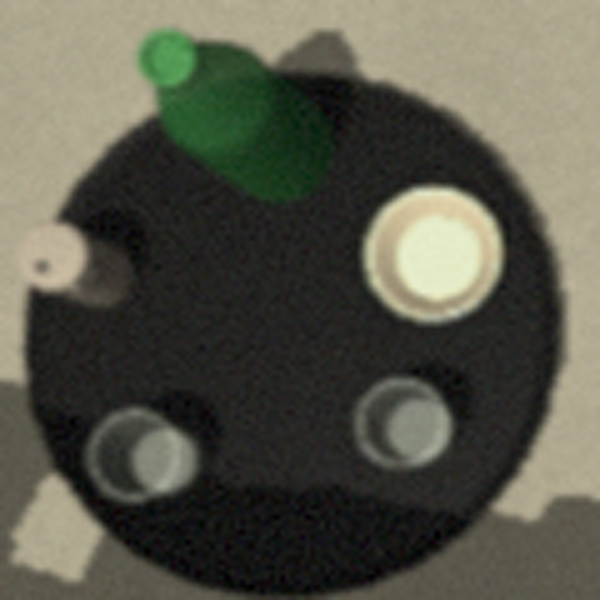

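View pics/t_cr.png

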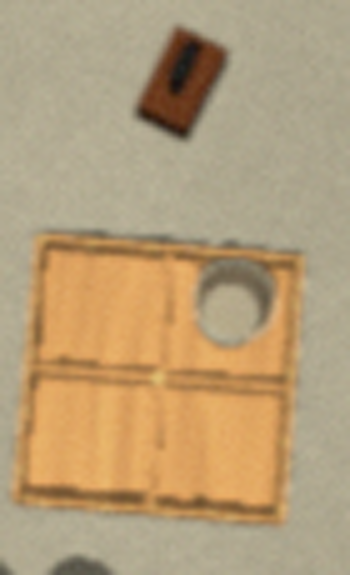

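View pics/t_lo.png

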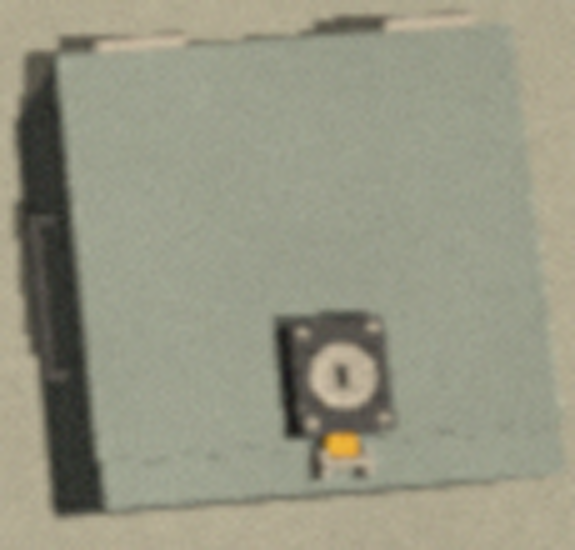

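View pics/s_tt.png

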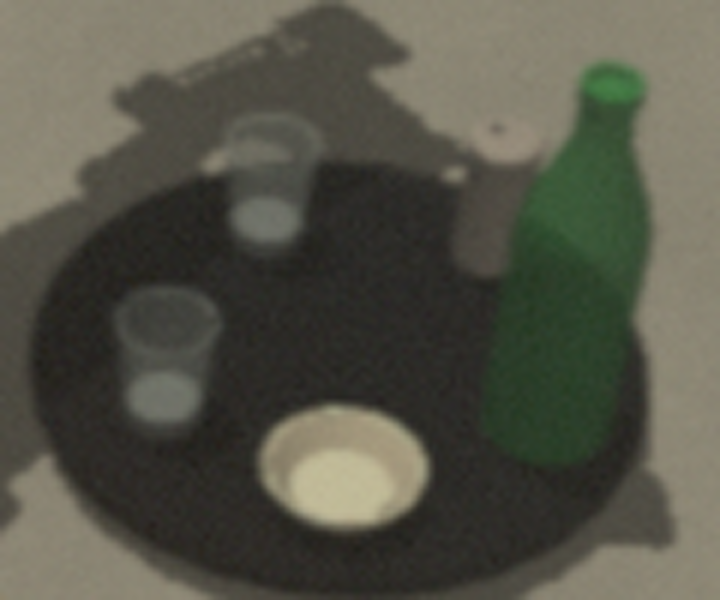

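View pics/s_cr.png

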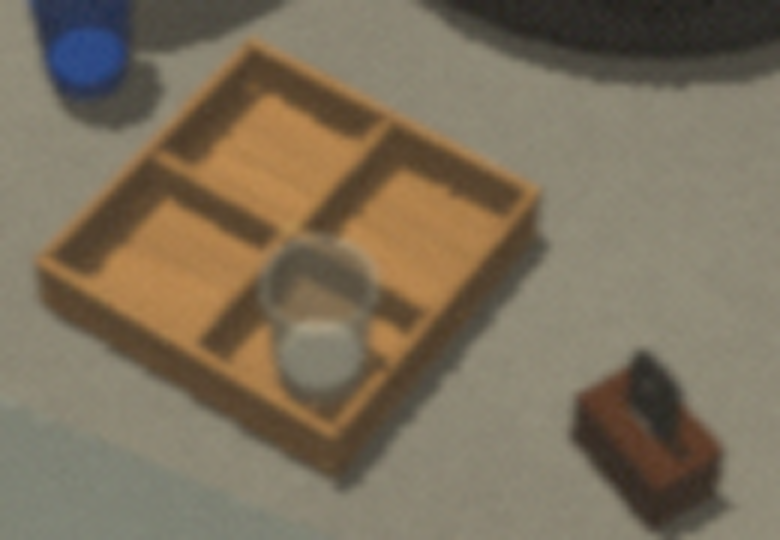

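View pics/s_lo.png

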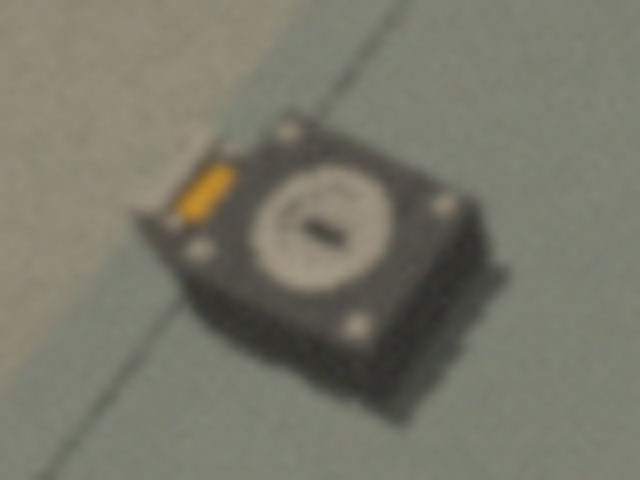

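```bash
python3 - <<'E'
from h import *
def P(x0,y0,s,c): return (x0+(c[0]+.5)/s-.5, y0+(c[1]+.5)/s-.5)
t=lambda c:P(150,130,5,c)
sc=lambda c:P(320,100,6,c)
for nm,r,f,rs,fs in [("far",(135,455),(166,461),(273,145),(265,226)),("near",(403,423),(417,427),(168,321),(162,402))]:
    print(nm,px2w("top",*t(r),.084),px2w("top",*t(f),.028),px2w("scene",*sc(rs),.084),px2w("scene",*sc(fs),.030))
print("dish",px2w("top",*t((433,254)),.044),"pick",px2w("top",*t((53,257)),.101),"bot",px2w("top",*t((167,58)),.235))
k=[(40,235),(303,253),(285,522),(14,500)]
c=np.array([px2w("top",*P(285,125,5,p),.034) for p in k]);print(c,c.mean(0),np.linalg.norm(c-np.roll(c,1,0),axis=1))
k=[(251,40),(541,193),(335,435),(38,258)]
c=np.array([px2w("scene",*P(270,190,6,p),.034) for p in k]);print(c,c.mean(0),np.linalg.norm(c-np.roll(c,1,0),axis=1))
print("c",px2w("top",*P(285,125,5,(236,300)),.067),px2w("top",*P(285,125,5,(230,312)),.012))
print("lock",px2w("top",*P(375,130,5,(342,376)),.178),px2w("scene",*P(180,260,8,(323,230)),.178))
# locker orientation: lid front edge / back edge in top
print("lid",[px2w("top",*P(375,130,5,p),.15) for p in [(105,512),(565,472),(57,52),(513,25)]])
print("case",[px2w("top",*P(375,130,5,p),.178) for p in [(302,330),(375,327),(313,424),(387,418)]])
k=[(181,26),(228,49),(187,138),(138,113)]
c=np.array([px2w("top",*P(285,125,5,p),.034) for p in k]);print(c,c.mean(0),np.linalg.norm(c-np.roll(c,1,0),axis=1))
k=[(578,400),(640,352),(721,452),(655,497)]
c=np.array([px2w("scene",*P(270,190,6,p),.034) for p in k]);print(c,c.mean(0),np.linalg.norm(c-np.roll(c,1,0),axis=1))
E
```

```text
far [0.4418 0.3819 0.084 ] [0.4417 0.3828 0.028 ] [0.4411 0.3839 0.084 ] [0.4411 0.3823 0.03  ]
near [0.4604 0.2322 0.084 ] [0.4623 0.2354 0.028 ] [0.4596 0.2357 0.084 ] [0.4592 0.2341 0.03  ]
dish [0.5639 0.2255 0.044 ] pick [0.5516 0.4264 0.101 ] bot [0.63   0.3226 0.235 ]
[[ 0.5933  0.0593  0.034 ]
 [ 0.5833 -0.0992  0.034 ]
 [ 0.4214 -0.0875  0.034 ]
 [ 0.434   0.0732  0.034 ]] [ 0.508  -0.0136  0.034 ] [0.16   0.1588 0.1623 0.1612]
[[ 0.4335  0.0735  0.034 ]
 [ 0.5949  0.0612  0.034 ]
 [ 0.5812 -0.0969  0.034 ]
 [ 0.4212 -0.0844  0.034 ]] [ 0.5077 -0.0116  0.034 ] [0.1584 0.1618 0.1587 0.1605]
c [ 0.5493 -0.0568  0.067 ] [ 0.5504 -0.0563  0.012 ]
lock [ 0.4799 -0.3423  0.178 ] [ 0.4794 -0.3408  0.178 ]
lid [array([ 0.4093, -0.2221,  0.15  ]), array([ 0.4313, -0.4713,  0.15  ]), array([ 0.6608, -0.201 ,  0.15  ]), array([ 0.6781, -0.4543,  0.15  ])]
case [array([ 0.5041, -0.3219,  0.178 ]), array([ 0.5059, -0.3607,  0.178 ]), array([ 0.4546, -0.3261,  0.178 ]), array([ 0.4579, -0.3653,  0.178 ])]
[[ 0.7233 -0.0255  0.034 ]
 [ 0.7092 -0.0542  0.034 ]
 [ 0.6536 -0.0292  0.034 ]
 [ 0.6688  0.0006  0.034 ]] [ 0.6887 -0.0271  0.034 ] [0.0604 0.032  0.061  0.0334]
[[ 0.6601 -0.0296  0.034 ]
 [ 0.6716  0.0058  0.034 ]
 [ 0.7226 -0.0224  0.034 ]
 [ 0.7088 -0.0558  0.034 ]] [ 0.6908 -0.0255  0.034 ] [0.0553 0.0372 0.0583 0.0362]
```

Both cameras agree to about 2 mm. The far glass is at (0.4415, 0.383), the near glass at (0.460, 0.234), and the crate centre at (0.508, -0.0125) with a yaw of about -4.6°. I'll move the near glass first.

```bash
cat >> h.py <<'E'
CR=np.array([0.508,-0.0125]); CY=np.deg2rad(-4.6)
def cell(a,b): 
    c,s=np.cos(CY),np.sin(CY); return CR+np.array([[c,-s],[s,c]])@np.array([a,b])*.0395
def st(m=""): print(m,"t=%.2f"%get_time(),np.array(get_tcp_pos()),"w=%.3f"%get_grip_width(),"F",np.array(get_ft_force()),"j6=%.2f"%get_joint_pos()[5])
E
python3 - <<'E'
from h import *
q=quat(np.deg2rad(85.4))
print(cell(-1,-1),cell(1,1))
print(inverse_kinematics([.460,.234,.2],q),inverse_kinematics([*cell(-1,-1),.2],q))
move_pose([.460,.2345,.16],q); st("above")
t=Tool(); im=read_camera("wrist"); cv2.imwrite("pics/w1.png",im[:,:,::-1])
print(w2px("wrist",[.460,.2345,.084],t))
movel([.460,.2345,.057]); st("down")
command_gripper(0.4); st("grip")
movel([.460,.2345,.15]); st("up")
im=read_camera("wrist"); cv2.imwrite("pics/w2.png",im[:,:,::-1])
E
```

```text
[ 0.4655 -0.0487] [0.5505 0.0237]
[ 0.4475  0.2942  1.8877 -0.      0.9598 -1.043 ] [-0.1297  0.2242  1.9866 -0.      0.9308 -1.6202]
above t=1.58 [0.4602 0.2352 0.1602] w=0.999 F [-0.2269  0.1256 -0.2585] j6=-1.04
[321.9277 208.1064]
down t=2.47 [0.4604 0.2349 0.0575] w=0.998 F [0.7279 0.9054 0.0371] j6=-1.04
grip t=3.16 [0.4603 0.2347 0.0572] w=0.564 F [-0.6506  0.816   2.129 ] j6=-1.04
up t=3.92 [0.4594 0.2342 0.1494] w=0.553 F [-0.2218 -0.2715 -1.2967] j6=-1.04
```

View pics/w1.png

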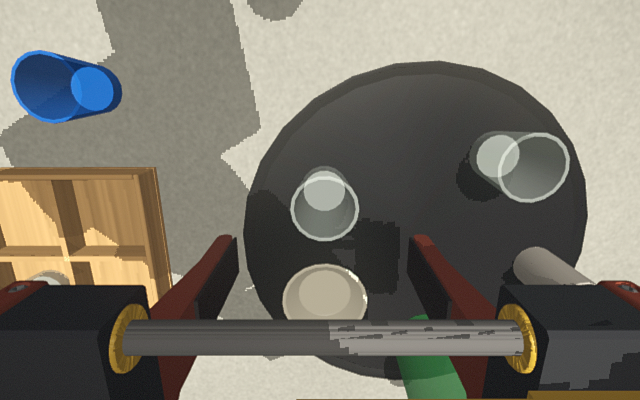

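View pics/w2.png

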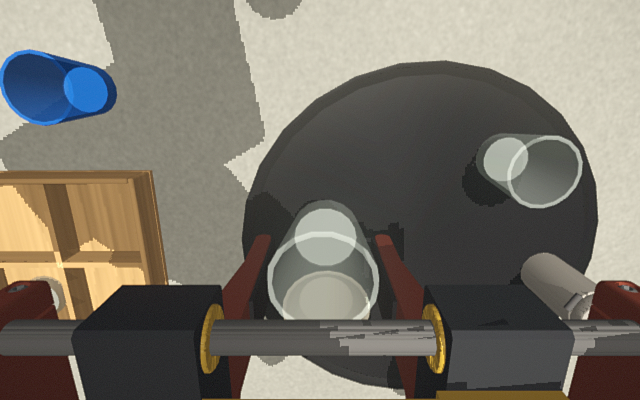

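The glass is held upright, with its rim centred at about (324,279). I'll place it in the cell at crate (-,-) and use force detection on the way down.

```bash
python3 - <<'E'
from h import *
q=quat(np.deg2rad(85.4)); x,y=cell(-1,-1)
move_pose([x,y,.13],q); st("above")
print(movel([x,y,.058],v=.12)); st()
print(movel([x,y,.0385],v=.03,until_force=3)); st("down")
im=read_camera("wrist"); cv2.imwrite("pics/w3.png",im[:,:,::-1])
E
```

```text
above t=5.08 [ 0.4657 -0.0482  0.1299] w=0.557 F [-0.1411  0.0413 -1.1058] j6=-1.62
False
 t=5.83 [ 0.4659 -0.0484  0.0583] w=0.556 F [-0.3023 -0.0828 -1.1881] j6=-1.62
True
down t=6.41 [ 0.4655 -0.0486  0.04  ] w=0.555 F [0.9553 0.7509 3.3219] j6=-1.62
```

View pics/w3.png

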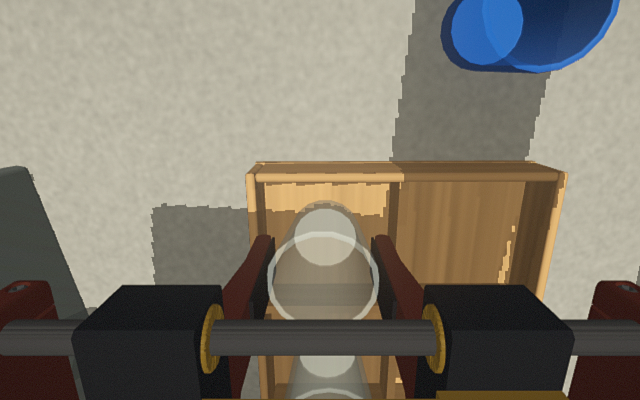

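Contact came at TCP z = 0.040, as expected, and the glass stands inside the cell. I'll release it and fetch the far glass.

```bash
python3 - <<'E'
from h import *
command_gripper(0.72); st("open")
x,y=cell(-1,-1)
movel([x,y,.115],v=.2)
im=read_camera("wrist"); cv2.imwrite("pics/w4.png",im[:,:,::-1])
im=read_camera("top"); crop(im,150,120,360,260,3.8,"t4")
E
```

```text
open t=6.92 [ 0.4648 -0.0487  0.0399] w=0.719 F [ 0.2397  0.5593 -0.0161] j6=-1.62
```

View pics/w4.png

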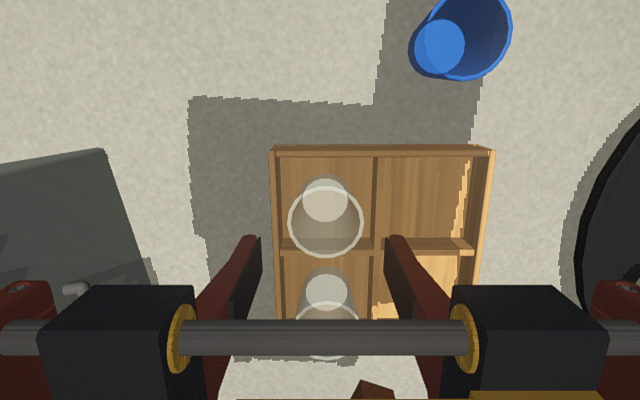

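View pics/t4.png

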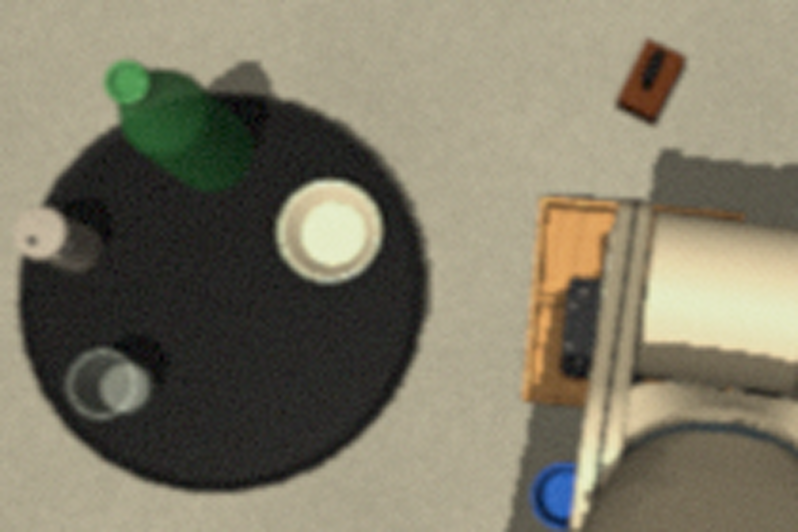

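The first glass stands upright in its cell, and the far glass has not moved. I'll move that one next.

```bash
python3 - <<'E'
from h import *
q=quat(np.deg2rad(-4.6)); x,y=cell(1,1)
print(inverse_kinematics([.4415,.383,.16],q),inverse_kinematics([x,y,.16],q))
command_gripper(1.0)
move_pose([.4415,.383,.16],q); st("above")
t=Tool(); im=read_camera("wrist"); cv2.imwrite("pics/w5.png",im[:,:,::-1]); print(w2px("wrist",[.4415,.383,.084],t))
movel([.4415,.383,.057],v=.15); st("down")
command_gripper(0.4); st("grip")
movel([.4415,.383,.2],v=.2); st("up")
im=read_camera("wrist"); cv2.imwrite("pics/w6.png",im[:,:,::-1])
move_pose([x,y,.14],q); st("above")
print(movel([x,y,.058],v=.12)); st()
print(movel([x,y,.0385],v=.03,until_force=3)); st("down")
im=read_camera("wrist"); cv2.imwrite("pics/w7.png",im[:,:,::-1])
E
python3 -c "
import cv2,numpy as np
a=[cv2.resize(cv2.imread(f'pics/w{i}.png'),(400,250)) for i in (5,6,7)]
cv2.imwrite('pics/m567.png',np.vstack([np.hstack(a[:2]),np.hstack([a[2],a[2]])]))"
```

```text
[ 0.6942  0.4431  1.7669 -0.      0.9316  0.7745] [ 0.0214  0.3989  1.8412 -0.      0.9015  0.1017]
above t=10.18 [0.4417 0.3825 0.1599] w=0.996 F [-0.1321  0.3033  0.0105] j6=0.77
[322.2042 207.2352]
down t=11.07 [0.442  0.3833 0.0576] w=0.999 F [ 1.5045 -0.7415 -0.4294] j6=0.77
grip t=11.76 [0.4417 0.3831 0.0572] w=0.565 F [0.3444 0.413  2.2275] j6=0.77
up t=12.62 [0.4408 0.3824 0.1989] w=0.562 F [ 0.17   -0.1832 -1.1232] j6=0.77
above t=14.09 [0.5507 0.0246 0.1401] w=0.564 F [ 0.8283  0.5064 -1.2248] j6=0.10
False
 t=14.93 [0.551  0.0239 0.0584] w=0.562 F [ 0.7137  0.4787 -0.6348] j6=0.10
True
down t=15.51 [0.5506 0.0236 0.0399] w=0.561 F [0.7362 0.1198 2.1537] j6=0.10
```

View pics/m567.png

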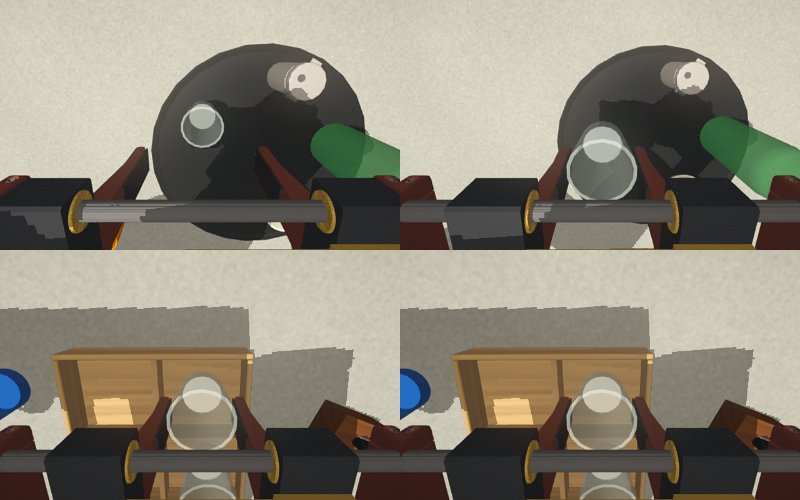

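The glass is set down in the cell at crate (+,+). I'll release it, retreat and look at the key.

```bash
python3 - <<'E'
from h import *
command_gripper(0.72); st("open")
x,y=cell(1,1)
movel([x,y,.13],v=.2)
q=quat(np.deg2rad(63))
move_pose([.690,-.026,.14],q); st()
t=Tool(); np.save("t8.npy",t); im=read_camera("wrist"); cv2.imwrite("pics/w8.png",im[:,:,::-1])
print(w2px("wrist",[.690,-.026,.034],t),w2px("wrist",[.690,-.026,.071],t))
im=read_camera("top"); crop(im,150,120,360,260,3.8,"t8")
crop(cv2.imread("pics/w8.png")[:,:,::-1],220,120,420,270,4,"w8c")
E
```

```text
open t=16.01 [0.5497 0.0237 0.0397] w=0.720 F [ 0.1807 -0.0658  0.157 ] j6=0.10
 t=17.76 [ 0.689  -0.0258  0.1386] w=0.720 F [-0.3999  0.1675 -0.0334] j6=-1.15
[323.3864 198.5436] [323.466  213.4807]
```

View pics/w8.png

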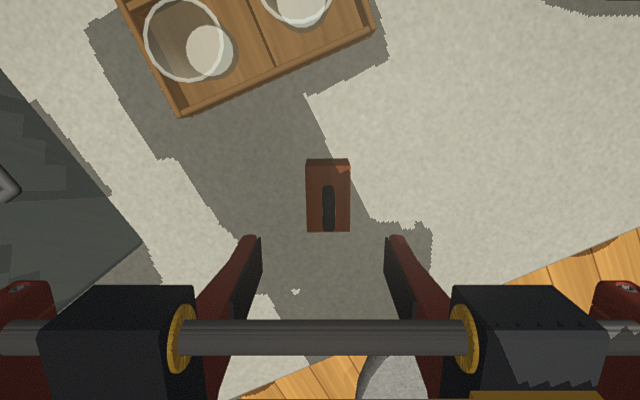

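View pics/w8c.png

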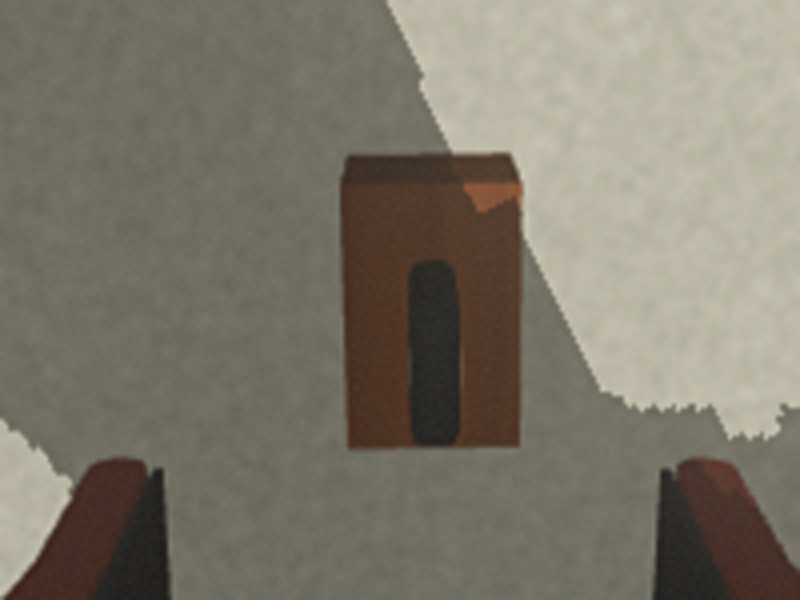

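View pics/t8.png

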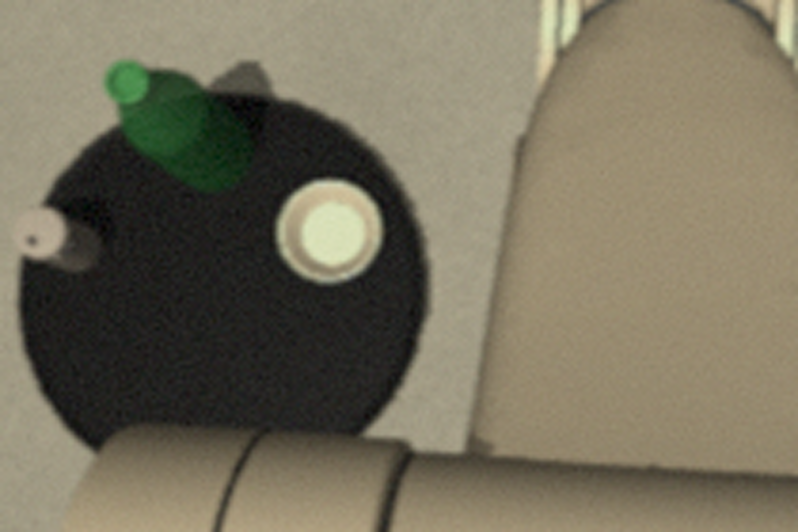

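The key stand's top face spans crop (341..522, 183..448), with the bow along its midline at crop u≈434. The stand is turned about as I assumed and sits roughly 3 mm to one side of my estimate. I'll compute the exact offset.

```bash
python3 - <<'E'
from h import *
t=np.load("t8.npy")
P=lambda c:(220+(c[0]+.5)/4-.5,120+(c[1]+.5)/4-.5)
c=np.array([px2w("wrist",*P(k),.034,t) for k in [(341,183),(522,183),(520,446),(348,448)]])
print(c,c.mean(0),np.linalg.norm(c-np.roll(c,1,0),axis=1))
for a,b in [(0,3),(1,2)]:
    d=c[b]-c[a]; print(np.rad2deg(np.arctan2(d[1],d[0])))
d=c[1]-c[0]; print(np.rad2deg(np.arctan2(d[1],d[0])))
print("bow mid",px2w("wrist",*P((434.5,350)),.055,t), px2w("wrist",*P((434,440)),.065,t))
# in tool frame
print(np.linalg.inv(t)@np.r_[c.mean(0),1])
print(inverse_kinematics([.690,-.026,.04],quat(np.deg2rad(63))),inverse_kinematics([.48,-.3415,.25],quat(np.deg2rad(94.4))),inverse_kinematics([.48,-.3415,.183],quat(np.deg2rad(-10))))
E
```

```text
[[ 0.6591 -0.0266  0.034 ]
 [ 0.6753  0.0051  0.034 ]
 [ 0.7251 -0.0194  0.034 ]
 [ 0.7093 -0.0515  0.034 ]] [ 0.6922 -0.0231  0.034 ] [0.056  0.0356 0.0555 0.0358]
-26.36223590147954
-26.138892745707288
62.991567476035755
bow mid [ 0.6921 -0.023   0.055 ] [ 0.7046 -0.0296  0.065 ]
[0.004  0.0019 0.1046 1.    ]
[-0.0549  0.7377  1.5578 -0.      0.8461 -1.1545] [-0.6386  0.3405  1.6874 -0.      1.1137 -2.2862] [-0.6386  0.419   1.7416 -0.      0.9809 -0.464 ]
```

```bash
python3 - <<'E'
from h import *
q=quat(np.deg2rad(63.4))
p=[.6920,-.0235]
movel([*p,.09],frame=q,v=.15)
print(movel([*p,.040],v=.1,until_force=6)); st("down")
command_gripper(0.0); st("grip"); print(get_ft_torque())
t=Tool(); np.save("t9.npy",t); im=read_camera("wrist"); cv2.imwrite("pics/w9.png",im[:,:,::-1])
crop(im,220,160,420,310,4,"w9c")
E
```

```text
False
down t=18.99 [ 0.6919 -0.0235  0.0395] w=0.718 F [ 0.5056  0.2578 -1.1484] j6=-1.16
grip t=19.87 [ 0.692  -0.0235  0.04  ] w=0.099 F [-0.1454 -0.182   1.0504] j6=-1.16
[0.099  0.0222 0.0149]
```

View pics/w9.png

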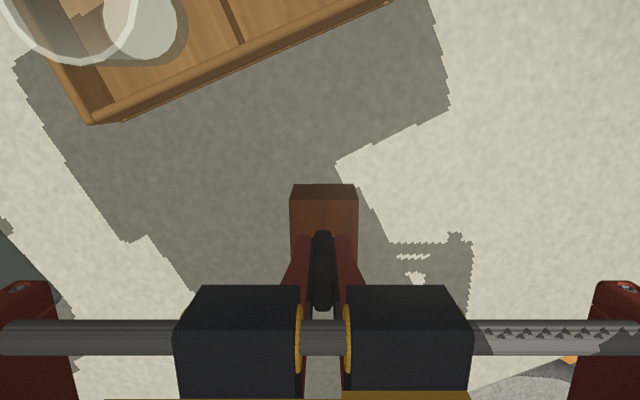

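View pics/w9c.png

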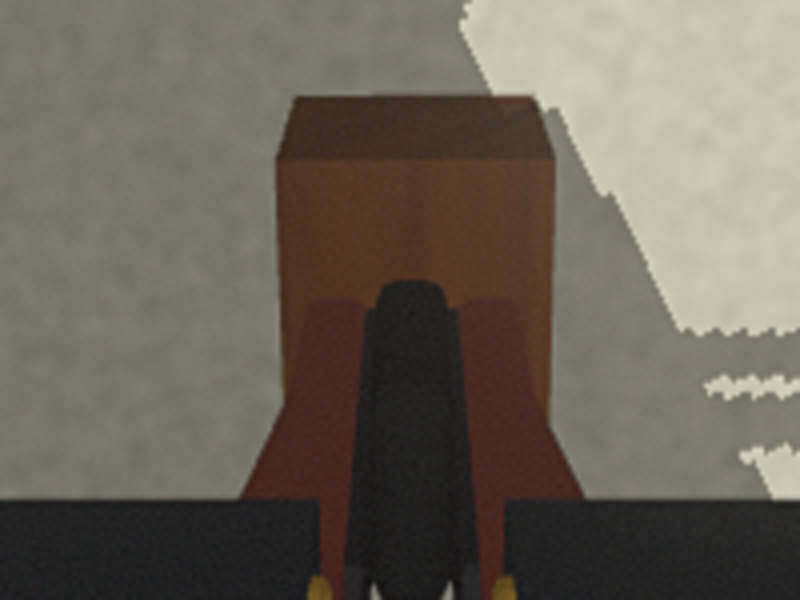

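```bash
python3 - <<'E'
from h import *
t=np.load("t9.npy"); ti=np.linalg.inv(t)
P=lambda c:(220+(c[0]+.5)/4-.5,160+(c[1]+.5)/4-.5)
for c in [(276,158),(554,158)]:
    print(ti@np.r_[px2w("wrist",*P(c),.034,t),1])
print("bow", [ (ti@np.r_[px2w("wrist",*P((411,282)),z,t),1])[:3] for z in (.040,.045,.05)])
for y in (-.014,-.012): 
  for z in (-.031,-.02,-.01,.003): print(y,z,w2px("wrist",(t@[0,y,z,1])[:3],t))
print("obs",P((411,282)))
E
```

```text
[-0.0176 -0.028   0.006   1.    ]
[ 0.0178 -0.028   0.006   1.    ]
bow [array([-0.0004, -0.0135,  0.    ]), array([-0.0004, -0.0155, -0.005 ]), array([-0.0004, -0.0175, -0.01  ])]
-0.014 -0.031 [323.2789 256.7058]
-0.014 -0.02 [323.226  245.7079]
-0.014 -0.01 [323.1839 236.9356]
-0.014 0.003 [323.136 226.955]
-0.012 -0.031 [323.2721 261.0324]
-0.012 -0.02 [323.2199 249.7811]
-0.012 -0.01 [323.1783 240.8024]
-0.012 0.003 [323.1309 230.5822]
obs (322.375, 230.125)
```

The key is gripped with the jaws 8.7 mm apart and is centred in the tool to about 0.5 mm. I'll lift it and look at the lock from an offset pose.

```bash
python3 - <<'E'
from h import *
movel([.692,-.0235,.075],v=.06); st("lift1")
movel([.692,-.0235,.26],v=.25); st("lift2")
q=quat(np.deg2rad(94.4))
move_pose([.525,-.338,.25],q); st("view")
wait(.3)
t=Tool(); np.save("t10.npy",t); im=read_camera("wrist"); cv2.imwrite("pics/w10.png",im[:,:,::-1])
print(w2px("wrist",[.48,-.3415,.178],t),w2px("wrist",(t@[0,0,.029,1])[:3],t))
im=read_camera("scene"); cv2.imwrite("pics/s10.png",im[:,:,::-1])
E
```

```text
lift1 t=20.65 [ 0.6919 -0.0235  0.0751] w=0.104 F [ 1.4221 -0.1589 -0.2519] j6=-1.16
lift2 t=21.54 [ 0.691  -0.0234  0.2583] w=0.099 F [-0.6534  0.1078 -0.9408] j6=-1.16
view t=22.88 [ 0.5253 -0.3374  0.2495] w=0.100 F [-0.2555 -0.5913  0.2113] j6=-2.24
[322.2466 146.5561] [323.0398 233.237 ]
```

View pics/w10.png

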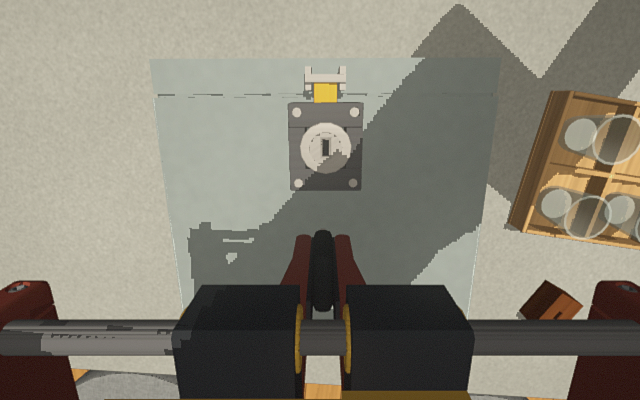

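View pics/s10.png

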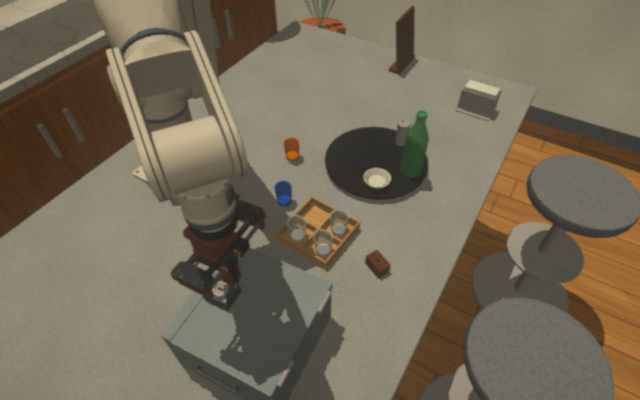

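The scene view shows all three glasses upright in the crate. The wrist view has the keyway at about (325.5,148) and the key hanging from the fingers. I'll enlarge around the lock.

```bash
python3 - <<'E'
from h import *
im=cv2.imread("pics/w10.png")[:,:,::-1]
crop(im,280,90,370,200,6.5 if 0 else 5.4,"w10c")
E
```

```text
(no output)
```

View pics/w10c.png

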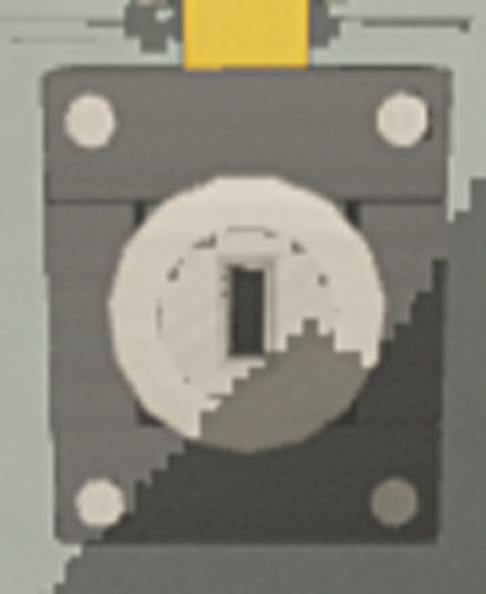

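```bash
python3 - <<'E'
from h import *
t=np.load("t10.npy"); ti=np.linalg.inv(t)
P=lambda c:(280+(c[0]+.5)/5.4-.5,90+(c[1]+.5)/5.4-.5)
for nm,c,z in [("ring",(246.5,313.5),.1796),("slot",(246.5,310),.178)]:
    w=px2w("wrist",*P(c),z,t); print(nm,w,ti@np.r_[w,1])
c=np.array([px2w("wrist",*P(k),.178,t) for k in [(91,122),(402,120),(394,503),(100,503)]]);print(c,c.mean(0))
for a,b in [(0,1),(3,2)]:
    d=c[b]-c[a]; print(np.rad2deg(np.arctan2(d[1],d[0])))
for a,b in [(0,3),(1,2)]:
    d=c[b]-c[a]; print(np.rad2deg(np.arctan2(d[1],d[0])))
x=t[:3,0]; print(np.rad2deg(np.arctan2(x[1],x[0])))
E
```

```text
ring [ 0.4803 -0.3394  0.1796] [ 0.0015 -0.0451  0.0704  1.    ]
slot [ 0.4801 -0.3394  0.178 ] [ 0.0015 -0.0453  0.072   1.    ]
[[ 0.4587 -0.3603  0.178 ]
 [ 0.4555 -0.3224  0.178 ]
 [ 0.5036 -0.3184  0.178 ]
 [ 0.5066 -0.3564  0.178 ]] [ 0.4811 -0.3393  0.178 ]
94.85174059012758
94.49447007512256
4.6436120650939685
4.768372343646052
94.45020166415688
```

The lock mouth is at (0.4802, -0.3392) with a yaw of about 4.65°. I'll make a guarded insertion.

```bash
python3 - <<'E'
from h import *
q=quat(np.deg2rad(94.65)); p=[.4802,-.3391]
movel([*p,.225],frame=q,v=.15); wait(.2); st("above"); f0=np.array(get_ft_force())
for z in (.207,.2045,.202,.1995):
    r=movel([*p,z],v=.03,until_force=6); st(f"{z} {r}"); print(get_ft_torque())
    if r: break
t=Tool(); np.save("t11.npy",t); im=read_camera("wrist"); crop(im,240,120,400,270,4,"w11c")
E
```

```text
above t=23.97 [ 0.4813 -0.3394  0.2257] w=0.099 F [ 0.1579 -0.1035 -0.3499] j6=-2.29
0.207 False t=24.72 [ 0.4802 -0.3392  0.207 ] w=0.104 F [-0.2655  0.5338 -0.9488] j6=-2.29
[ 0.0417  0.0207 -0.0008]
0.2045 False t=24.97 [ 0.4801 -0.3391  0.2045] w=0.104 F [ 0.623  -0.1093 -0.5255] j6=-2.29
[ 0.0314  0.0352 -0.0146]
0.202 False t=25.22 [ 0.4801 -0.339   0.2018] w=0.100 F [-0.1152  0.0857 -1.0326] j6=-2.29
[0.0475 0.005  0.0308]
0.1995 False t=25.47 [ 0.4801 -0.339   0.1993] w=0.100 F [-0.5126 -0.291  -0.2129] j6=-2.29
[ 0.0387  0.0264 -0.014 ]
```

View pics/w11c.png

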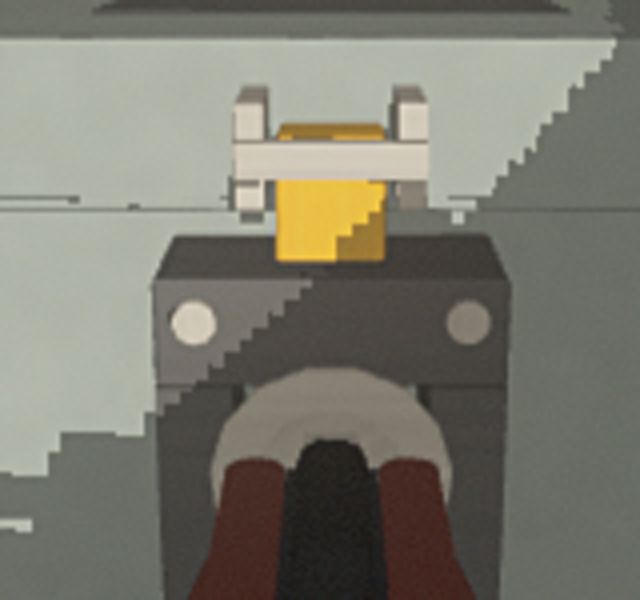

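The key is already in the mouth, with the tip about 9 mm down and no contact force. I'll push on past the pins.

```bash
python3 - <<'E'
from h import *
p=[.4802,-.3391]
for z in (.196,.192,.188,.1855,.184,.183):
    r=movel([*p,z],v=.03,until_force=25); st(f"{z} {r}"); print(get_ft_torque())
    if r: break
t=Tool(); np.save("t12.npy",t); im=read_camera("wrist"); crop(im,240,120,400,270,4,"w12c")
E
```

```text
0.196 False t=25.78 [ 0.4802 -0.3393  0.1962] w=0.104 F [-2.2908 -0.2358  3.1894] j6=-2.29
[-0.1325  0.2943  0.0507]
0.192 False t=26.07 [ 0.48   -0.3389  0.1915] w=0.099 F [-1.7986 -0.5516 -1.177 ] j6=-2.29
[-0.1567  0.0036 -0.0232]
0.188 False t=26.35 [ 0.4801 -0.3392  0.1878] w=0.102 F [-0.9234 -1.2463 -0.7151] j6=-2.29
[-0.2876  0.2645  0.0224]
0.1855 False t=26.60 [ 0.48   -0.339   0.1851] w=0.101 F [-0.9715 -1.9254 -0.7864] j6=-2.29
[-0.2246  0.2677  0.0113]
0.184 False t=26.85 [ 0.4801 -0.339   0.1838] w=0.101 F [-1.6097 -0.9691  1.0608] j6=-2.29
[-0.1728  0.2767 -0.0066]
0.183 False t=27.10 [ 0.4802 -0.3391  0.1835] w=0.102 F [-2.6964  0.557   5.6283] j6=-2.29
[0.0242 0.6533 0.0065]
```

View pics/w12c.png

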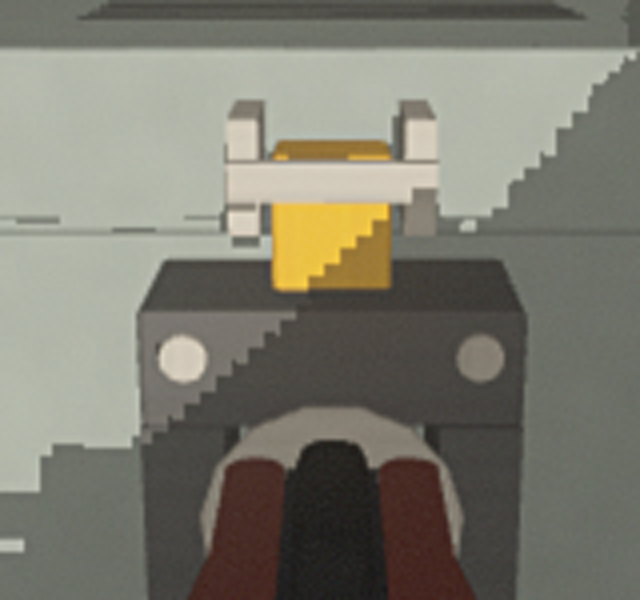

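```bash
python3 - <<'E'
from h import *
p=[.4802,-.3391]
r=movel([*p,.182],v=.01,until_force=12); st(f"{r}"); wait(.4); st()
for a in range(10,81,10):
    movel([*p,.182],frame=quat(np.deg2rad(94.65-a)),v=.15); st(f"a={a}"); print(get_ft_torque())
    if abs(get_ft_torque()[2])>.6: break
im=read_camera("wrist"); crop(im,240,120,400,270,4,"w13c")
E
```

```text
False t=27.40 [ 0.4802 -0.3392  0.1833] w=0.103 F [-5.0092  0.6752 12.4808] j6=-2.29
 t=27.80 [ 0.4802 -0.3392  0.1833] w=0.103 F [-5.4459  1.9954 11.9897] j6=-2.29
a=10 t=28.12 [ 0.4802 -0.339   0.1833] w=0.099 F [-4.9414  1.7125 13.1501] j6=-2.11
[0.4005 1.0169 0.0284]
a=20 t=28.45 [ 0.4802 -0.3389  0.1833] w=0.105 F [-5.005   1.8794 11.4706] j6=-1.94
[0.4534 0.974  0.1067]
a=30 t=28.77 [ 0.4803 -0.3388  0.1833] w=0.100 F [-4.9081  2.5649 12.293 ] j6=-1.76
[0.5473 0.936  0.0706]
a=40 t=29.10 [ 0.4804 -0.3387  0.1834] w=0.102 F [-4.2165  4.2887 13.3717] j6=-1.59
[0.6767 0.9262 0.0265]
a=50 t=29.43 [ 0.4805 -0.3387  0.1835] w=0.101 F [-4.4026  2.8494 12.7837] j6=-1.41
[0.6679 0.8915 0.0491]
a=60 t=29.75 [ 0.4805 -0.3386  0.1834] w=0.099 F [-4.738   3.7305 12.8318] j6=-1.24
[0.7344 0.8291 0.0146]
a=70 t=30.07 [ 0.4806 -0.3385  0.1835] w=0.101 F [-4.676   4.2188 13.1792] j6=-1.07
[0.7922 0.8307 0.0687]
a=80 t=30.40 [ 0.4807 -0.3385  0.1835] w=0.103 F [-3.3084  4.493  12.402 ] j6=-0.89
[0.8218 0.6527 0.1073]
```

View pics/w13c.png

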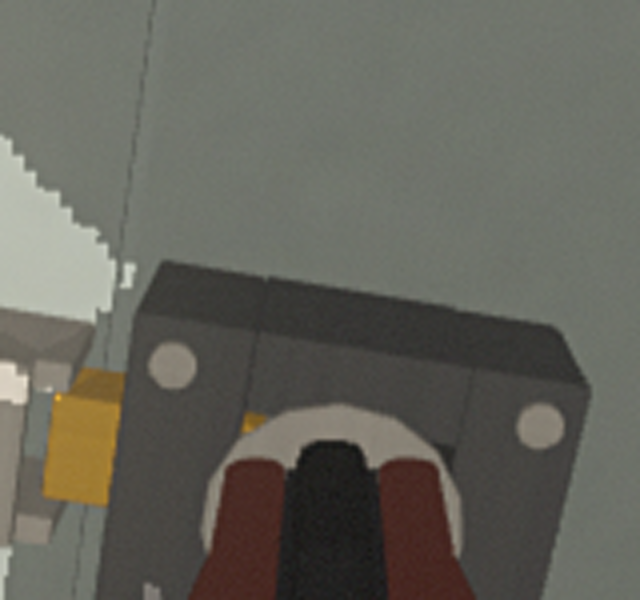

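The bolt is drawing out of the staple, and the bow is still square in the fingers. I'll keep turning until it stops.

```bash
python3 - <<'E'
from h import *
p=[.4802,-.3391]
for a in (90,94,98,101,104,107):
    movel([*p,.182],frame=quat(np.deg2rad(94.65-a)),v=.15)
    T=Tool(); x=T[:3,0]; tz=[]
    for _ in range(6): wait(.03); tz.append(get_ft_torque()[2])
    st(f"a={a} actual {94.65-np.rad2deg(np.arctan2(x[1],x[0])):.1f} tz={np.mean(tz):.3f}")
    if abs(np.mean(tz))>.7: break
im=read_camera("wrist"); crop(im,200,100,440,280,3.3,"w14c")
E
```

```text
a=90 actual 90.0 tz=0.078 t=30.98 [ 0.4808 -0.3385  0.1835] w=0.101 F [-3.5829  4.864  12.8455] j6=-0.72
a=94 actual 94.0 tz=0.089 t=31.43 [ 0.4809 -0.3384  0.1835] w=0.099 F [-2.4887  3.805  12.4388] j6=-0.65
a=98 actual 98.0 tz=0.093 t=31.88 [ 0.4809 -0.3384  0.1835] w=0.102 F [-1.6882  4.5161 13.105 ] j6=-0.58
a=101 actual 101.0 tz=0.092 t=32.33 [ 0.481  -0.3384  0.1835] w=0.102 F [-2.6597  4.9289 12.0794] j6=-0.52
a=104 actual 104.0 tz=0.162 t=32.77 [ 0.481  -0.3384  0.1834] w=0.100 F [-2.5599  5.4706 11.5576] j6=-0.47
a=107 actual 107.0 tz=0.244 t=33.23 [ 0.4811 -0.3385  0.1835] w=0.095 F [-1.8723  5.4437 11.4148] j6=-0.42
```

View pics/w14c.png

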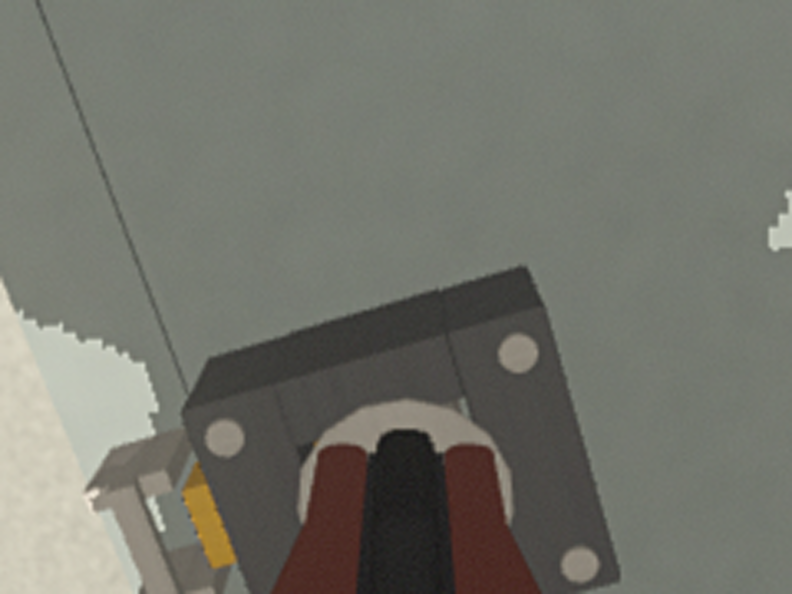

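At about 101° the torque rose past the spring's 0.10 N m, reaching 0.24 N m at 107°. So the plug is at its stop, and the bolt is clear of the staple. One last scene check before handing in.

```bash
python3 - <<'E'
from h import *
wait(.3); st()
print(np.mean([get_ft_torque()[2] for _ in range(3)]))
im=read_camera("scene"); crop(im,170,80,460,300,2.7,"s15")
E
```

```text
t=33.58 [ 0.4811 -0.3385  0.1835] w=0.097 F [-2.3058  4.6014 12.2104] j6=-0.42
0.26208125108270625
```

View pics/s15.png

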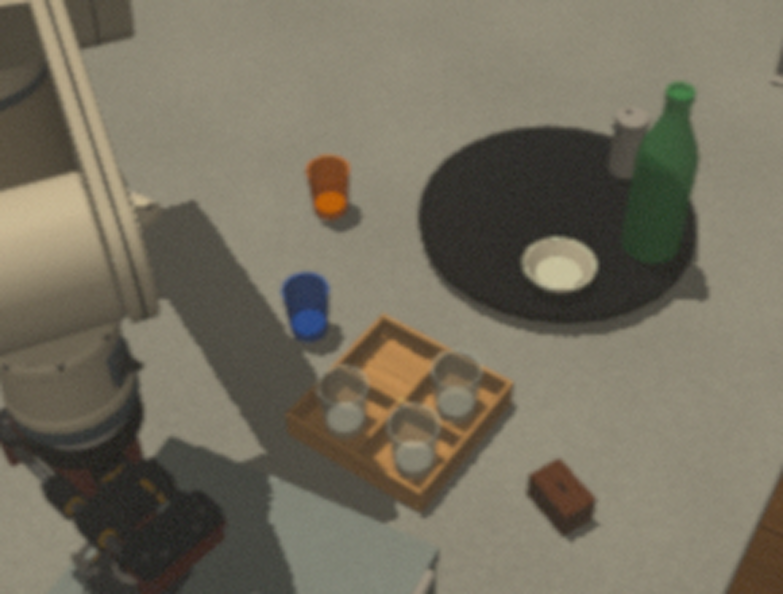

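The three glasses stand upright in separate cells. The dish, toothpick holder, bottle and coloured look-alikes are undisturbed, and the stand is empty.

```bash
python3 -c "
from station import *
job_done(); print(get_time())"
```

```text
the job is handed in; nothing more can be done
the job is handed in; nothing more can be done
```

The job is done and handed in at about 34 s of the 72 s. Both glasses are in the crate, and the gripper is still holding the key turned in the lock.

- **Glasses:** the two from the turntable stand in the two cells next to the one already there. The last scene picture shows all three upright, one per cell. In it the dish, toothpick holder, bottle and the blue and orange glasses look undisturbed.
- **Key in the lock:** it went in past both pins until its collar met the plug face. The tool then stayed at z = 0.1833 while pressing down with about 12 N.
- **Quarter turn:** I turned the gripper 107° clockwise. From about 101° the torque rose past the spring's 0.10 N m, to about 0.26 N m at the last check, so the plug is against its stop. The wrist picture shows the bolt out of the staple.
- **Small disagreement:** under the load of the turn the tool sits about 1 mm sideways from where I commanded it, which is within the 4 mm allowed. No other check failed. The plug angle and key depth are inferred from force, torque and pictures, because there is no direct reading of either.

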